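Tidy the bedside dresser

ROBOT

A 6-joint arm with a two-finger parallel gripper is mounted at the origin on the work surface. World frame = base frame: x ahead of the robot, y to its left, z up, the work surface at z = 0. Lengths are in m, angles in rad, forces in N, time in s.
With the tool pointing down it reaches from about 0.35 to 0.775 m from the base axis. Payload 7.3 kg.
Tool frame: the origin (TCP) lies on the mounting face of the last link; the fingertips stand 178 mm ahead of it and the grasp point (between the pads) lies 159 mm ahead of it (robot.grip_depth is the distance from the TCP to the grasp point, in m); z points along the fingers, y is the line along which they close (so a half turn about z gives the same grasp; the last joint's range is limited). The gripper opens to 92 mm and grips with 3 to 60 N. Pads are 19 mm wide; open, the fingers measure 130 mm over their backs; the gripper's body (75 mm by 190 mm) begins 47 mm behind the grasp point.
Start: joints at [0.979, 0.342, 1.524, -0, 1.275, -0.146], TCP at [0.226, 0.474, 0.405] pointing down, gripper open.
Joint ranges: [-2.53, 2.53], [-0.77, 2.02], [0.04, 2.7], [-1, 4.14], [0.28, 2.66], [-3.11, 3.11]. Speed limits (rad/s): [2.57, 2.57, 3.14, 3.14, 3.14, 3.14].

INTERFACE

Orientations are given as [roll, pitch, yaw] about the fixed x, y, z axes, in that order (R = Rz(yaw) Ry(pitch) Rx(roll)).
In Python, from cell import observe, cams, robot, models gives the robot as it stands.
- The arm moves only by the shell command python3 -m jog 'ROWS' [FORCE]. ROWS is JSON, a list of rows, each a list of 3 entries, a list of its own where there are three numbers: the shift along the tool's x, y, z each as a share of 0.4 m, from -1 to 1, then the turn about the tool's z as a share of pi rad, from -1 to 1, then the closure, from 0 (fully open) to 1 (shut). In form: [[[x, y, z], turn, jaw], ...]. A call has 1 to 12 rows; each row is the pose to reach, as a shift and turn from the pose commanded when the call began, along the tool's axes at that moment, turning the shorter way round; what a row does not reach only later rows make up. A row lasts 1/8 s, in which the tool goes at most 62.5 mm and 10.7 degrees, less where a joint would pass 70% of its speed; a pose out of reach is approached as far as the arm can. A call with a number of a shift or a turn outside -1 to 1 is refused whole. A call with a gripper value outside its range is refused whole. The fingers move at their own pace and stop on an object; FORCE is the grip in N (left out, the last holds). Time passes only in rows, so rows that repeat a pose let the fingers close. It gives the time, the measured TCP pose, the force, the opening and the grip force at its end, in the units of the state.
- observe(): the state, without advancing time (a new reading comes with each control period).
- cams.read_camera(name): name is "side" or "top" or "wrist"; returns the picture (384x512x3 uint8, red, green, blue); there is no depth.
- cams.camera_model(name): a dict with "camera_matrix" (3x3 intrinsics, pixels), "pose" (4x4, takes a point from camera to world coordinates). Camera axes: x right, y down, z forward; pixel columns grow to the right and rows downward; lengths in m; the calibration is good to about 2 mm. A picture is of the moment at which its call begins: read the wrist's pose just before it. camera_model takes no time and is no camera call; for the wrist camera it gives the pose at the moment of the call.
- robot.hand_in(): hands the job in; it is judged then, once.
Trained networks look in the newest picture that a camera, given by its name, has taken for a name from the list of things; names that differ only in an ending like _2 or _b are one class to them, and where a whole thing is asked for, a point or a joint stands for the part that bears it (a point fixed in the world has none). Each returns a list of dicts, best first, with "confidence" (0 to 1); they miss things now and then, are a little off and sometimes report something else, mostly with a low value. They report only what shows in the picture. A call takes as long as a camera call. They do not tell look-alikes from the thing itself.
- models.find_in(target, camera): "position" ([x, y, z] in m, in world coordinates, good to about 4 mm: the middle of the surface that is visible of it).
- models.pinpoint(target, camera): "position" ([x, y, z] in m, in world coordinates, good to about 4 mm: a listed point, or the origin of a listed thing).
The state is a dict: "time": time; "qpos": joint angles; "qvel": joint speeds; "joint_efforts": joint torques, N m; "tool_pos": TCP position; "tool_rot": TCP orientation; "contact_force": force on the tool from outside, world axes, zero at the start; "torque": the same for the moment, N m; "opening": finger opening in m; "grip_force": force on a finger pad.
Only numpy, scipy, OpenCV 4.12 (cv2) and the standard library are available. Lean on these libraries where they do the work, as an engineer would, in place of code of your own. Each camera call takes 0.05 s, during which the arm holds its last target. There are 200 camera calls.

TASK

Tidy the bedside things into their wooden holders: the glasses case in the undivided tray, the socket block in the longer bay and the phone plug in the shorter bay of the divided tray, each lying flat on the floor of its place and right way up. Stack the two stone coasters on the coaster rack, the large one underneath and the small one on top, both with their long sides along the longer fence and squared snugly into the corner against both fences. Leave the mug and the clock where they are.

Things in the scene. Friction and masses are not known exactly. Their poses are not given: they have to be found in the camera images.
- large_coaster: Loose flat rectangular beige stone coaster, 104 (x) x 66 (y) x 9 (z) mm, about 0.13 kg. Origin at the centre of its underside; x along its long side, z up. Starts flat on the dresser top (z = 0).
- small_coaster: Loose flat rectangular coaster of the same stone, smaller: 80 (x) x 50 (y) x 9 (z) mm, about 0.08 kg. Origin at the centre of its underside; x along its long side, z up.
- glasses_case: Loose hard dark brown glasses case with rounded edges (8 mm radius), thin steel seam and small brass clasp; it does not open. 150 (x) x 54 (y) x 38 (z) mm, about 0.14 kg. Origin at the centre of its underside; x along its length, z up.
- socket_block: Loose white plastic socket block (plug adaptor) with dark socket holes in its top, 92 (x) x 44 (y) x 32 (z) mm, about 0.14 kg. Origin at the centre of its underside; x along its length, z up.
- phone_plug: Loose white plastic phone charger plug: housing 46 (x) x 40 (y) x 30 (z) mm, with two brass pins that stick out a further 18 mm from its +x end at mid-height; about 0.07 kg. Origin at the centre of the housing's underside, so it reaches from x = -23 to x = +41 mm; z up.
- coaster_rack: Fixed wooden base 124 (x) x 84 (y) x 6 mm with two fences in an L, 8 mm thick, tops at z = 26. Origin: centre of underside, z up. Longer fence along the -y edge: inner face y = -34, from x = -62 to -10 mm. Shorter along the -x edge: inner face x = -54, from y = -42 to 0. Past them the edges are open: fingers can hold a coaster across its width near its +x end and push it into the corner.
- case_tray: Fixed undivided wooden tray, 190 (x) x 84 (y) x 16 mm high outside, walls and floor 4 mm thick, inside 182 x 76 mm. Origin at the centre of the underside, x along its length, z up.
- charger_tray: Fixed wooden tray, 204 (x) x 72 (y) x 14 mm high outside, walls, floor and divider 4 mm thick, divided across its length into two bays 64 mm wide (y): the longer bay from x = -98 to +14 mm (112 mm, centre x = -42), the shorter bay from x = +18 to +98 mm (80 mm, centre x = +58). Origin at the centre of the underside, x along its length, z up.
- mug: Bystander: white ceramic mug, 80 mm across, 90 mm high, standing to the robot's left of the work. Origin at the centre of its underside. Leave it alone.
- clock: Bystander: small dark wooden alarm clock, 45 x 90 x 70 mm high, standing to the robot's right of the work. Origin at the centre of its underside. Leave it alone.
Mind the look-alikes: they are no part of the job. What is shaped like the large_coaster but turquoise is not meant. What is shaped like the socket_block but pink is not meant.

How it is judged:
By the outcome, as a careful person would: the job done as asked, in the order asked, and still so for the second after the job is handed in, with the robot touching nothing.
It also fails if it takes over 120 s, if anything falls off the work surface, if the arm or the gripper's body presses on something with over 40 N, if the wrist force passes 120 N, or if a joint passes its speed limit or range.

## Working session

There is one attempt and no reset: what is moved stays moved. The work goes in short steps, Python scripts to look and compute and a shell command to move; the robot and the scene stay as the last step left them, time stands still between calls to the robot, and variables do not carry over. Pictures are saved under pics/ and viewed, at most 14 in all, crops included, and the job is handed in when it is done.

```bash
ls; mkdir -p pics
python3 - <<'E'
from cell import observe,cams,robot,models
import cv2,numpy as np
s=observe();print(s['time'],s['tool_pos'],s['tool_rot'],s['opening'],robot.grip_depth)
for c in ['top','side']:
    im=cams.read_camera(c);cv2.imwrite(f'pics/{c}0.png',im[:,:,::-1])
    m=cams.camera_model(c);print(c,np.round(m['camera_matrix'],1).tolist(),np.round(m['pose'],3).tolist())
    for t in ['large_coaster','small_coaster','glasses_case','socket_block','phone_plug','coaster_rack','case_tray','charger_tray','mug','clock']:
        for n in ('pinpoint',):
            print(t,[(np.round(d['position'],3).tolist(),round(d['confidence'],2)) for d in getattr(models,n)(t,c)][:3])
E
```

```text
pics
0.0 [0.22627266 0.47357665 0.40401647] [-3.14000245e+00 -2.12934412e-04  2.69580111e+00] 0.09193935355261937 0.1592
top [[436.4, 0.0, 261.7], [0.0, 436.4, 190.3], [0.0, 0.0, 1.0]] [[-0.022, -0.986, 0.166, 0.264], [-1.0, 0.02, -0.009, -0.013], [0.006, -0.166, -0.986, 1.307], [0.0, 0.0, 0.0, 1.0]]
large_coaster [([0.47, -0.457, 0.002], 0.83), ([0.434, -0.315, 0.001], 0.64), ([0.593, 0.468, 0.002], 0.42)]
small_coaster [([0.446, 0.318, 0.003], 0.78)]
glasses_case [([0.446, -0.155, -0.001], 0.7)]
socket_block [([0.335, 0.162, -0.001], 0.86), ([0.448, 0.004, 0.001], 0.59)]
phone_plug [([0.446, 0.155, -0.001], 0.52)]
coaster_rack [([0.448, 0.003, 0.002], 0.74), ([0.642, -0.01, -0.001], 0.55)]
case_tray [([0.637, -0.247, -0.002], 0.71)]
charger_tray [([0.629, 0.248, -0.001], 0.86)]
mug [([0.595, 0.464, 0.003], 0.67), ([0.444, 0.157, 0.0], 0.64)]
clock [([0.634, -0.494, 0.001], 0.69)]
side [[419.8, 0.0, 262.2], [0.0, 419.8, 190.6], [0.0, 0.0, 1.0]] [[0.788, -0.479, 0.386, -0.106], [-0.615, -0.63, 0.473, -0.71], [0.017, -0.611, -0.792, 1.23], [0.0, 0.0, 0.0, 1.0]]
large_coaster [([0.434, -0.317, -0.003], 0.82), ([0.467, -0.456, 0.004], 0.63)]
small_coaster [([0.593, 0.469, 0.003], 0.7), ([0.445, 0.321, 0.0], 0.57)]
glasses_case [([0.45, -0.156, 0.0], 0.65)]
socket_block [([0.443, -0.001, 0.0], 0.77), ([0.636, -0.242, -0.001], 0.61), ([0.334, 0.158, -0.001], 0.54)]
phone_plug [([0.629, 0.25, 0.002], 0.7), ([0.447, 0.159, 0.003], 0.45)]
coaster_rack [([0.64, -0.008, -0.0], 0.94)]
case_tray [([0.638, -0.242, -0.002], 0.82)]
charger_tray [([0.631, 0.248, 0.001], 0.72), ([0.63, -0.491, 0.004], 0.27)]
mug [([0.593, 0.464, -0.002], 0.56)]
clock [([0.63, -0.49, 0.003], 0.59)]
```

View pics/top0.png

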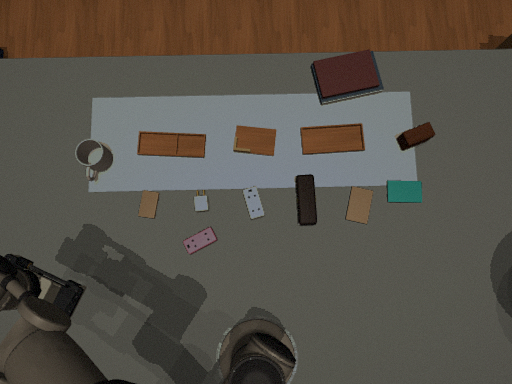

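View pics/side0.png

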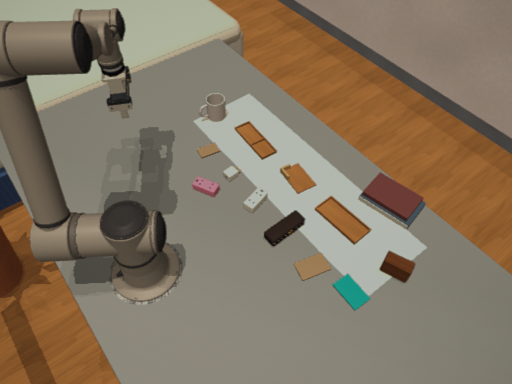

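The top view (up is +x, left is +y) shows these candidates:
- **Coaster, large:** beige at (360,205), look-alike turquoise at (405,191).
- **Coaster, small:** beige at (148,205).
- **Block:** white at (254,203), look-alike pink at (200,240).
- **Plug:** (201,203), pins up.
- **Case:** dark, at (306,200).
- **Holders:** charger tray (172,145), rack (255,140), case tray (332,138).

I choose the beige coasters and the white block, and check them in one close crop with measured outlines.

```bash
cat > h.py <<'E'
from cell import observe,cams,robot,models
import cv2,numpy as np
def unproj(uv,z,m):
    K=np.array(m['camera_matrix']);P=np.array(m['pose'])
    uv=np.atleast_2d(uv).astype(float)
    d=(P[:3,:3]@np.linalg.inv(K)@np.c_[uv,np.ones(len(uv))].T).T
    return P[:3,3]+d*((z-P[2,3])/d[:,2])[:,None]
def proj(p,m):
    K=np.array(m['camera_matrix']);P=np.array(m['pose'])
    c=(np.atleast_2d(p)-P[:3,3])@P[:3,:3];q=(K@c.T).T
    return q[:,:2]/q[:,2:]
def rect(mask,z,m,sc,near):
    """min-area rectangle (world, at height z) of the blob nearest to pixel near"""
    cs=[c for c in cv2.findContours(mask,cv2.RETR_EXTERNAL,cv2.CHAIN_APPROX_NONE)[0] if cv2.contourArea(c)>30*sc*sc]
    if not cs:return None
    c=min(cs,key=lambda c:np.linalg.norm(c.reshape(-1,2).mean(0)/sc-near))
    w=unproj((c.reshape(-1,2)+.5)/sc-.5,z,m)[:,:2]
    (x,y),(a,b),t=cv2.minAreaRect((w*1000).astype(np.float32))
    if a<b:a,b,t=b,a,t+90
    t=(t+90)%180-90
    return [round(float(v),1) for v in (x,y,a,b,t)]
E
python3 - <<'E'
from h import *
im=cams.read_camera('top');m=cams.camera_model('top')
cv2.imwrite('pics/top_crop.png',cv2.resize(im[85:265,80:440],(800,400),interpolation=cv2.INTER_CUBIC)[:,:,::-1])
sc=4;b=cv2.resize(im,None,fx=sc,fy=sc,interpolation=cv2.INTER_CUBIC)
for n,px,z in [('large',(360,205),.009),('small',(148,205),.009),('case',(306,200),.03),('socket',(254,203),.032),('plug',(201,204),.03),('chtray',(172,145),.014),('rack',(255,140),.006),('catray',(332,138),.016)]:
    x,y=px;r=26 if 'tray' not in n else 42
    hsv=cv2.cvtColor(b,cv2.COLOR_RGB2LAB).astype(float)
    bg=np.median(im[180:240,100:140].reshape(-1,3),0) if y>180 else np.median(im[100:115,200:300].reshape(-1,3),0)
    lb=cv2.cvtColor(bg.reshape(1,1,3).astype(np.uint8),cv2.COLOR_RGB2LAB).astype(float)[0,0]
    mk=(np.linalg.norm(hsv-lb,axis=2)>(25 if y>180 else 40)).astype(np.uint8)*255
    w=np.zeros_like(mk);w[(y-r)*sc:(y+r)*sc,(x-r)*sc:(x+r)*sc]=255
    print(n,rect(mk&w,z,m,sc,px))
w=cams.camera_model('wrist');print(np.round(w['camera_matrix'],1).tolist(),np.round(w['pose'],3).tolist())
E
```

```text
large [500.4, -321.8, 157.9, 23.1, 88.8]
small [506.7, 319.7, 157.4, 36.8, 88.8]
case [447.7, -153.8, 153.2, 59.2, 1.7]
socket [458.1, 0.2, 154.1, 124.0, 88.8]
plug [445.5, 157.0, 45.5, 38.7, 5.4]
chtray [629.8, 248.3, 206.8, 75.5, 86.2]
rack [639.5, -5.9, 125.3, 85.9, 82.7]
catray [636.8, -243.5, 193.1, 88.6, -87.3]
[[298.6, 0.0, 252.6], [0.0, 298.6, 190.1], [0.0, 0.0, 1.0]] [[0.431, 0.871, 0.237, 0.163], [0.903, -0.416, -0.112, 0.506], [0.001, 0.263, -0.965, 0.384], [0.0, 0.0, 0.0, 1.0]]
```

View pics/top_crop.png

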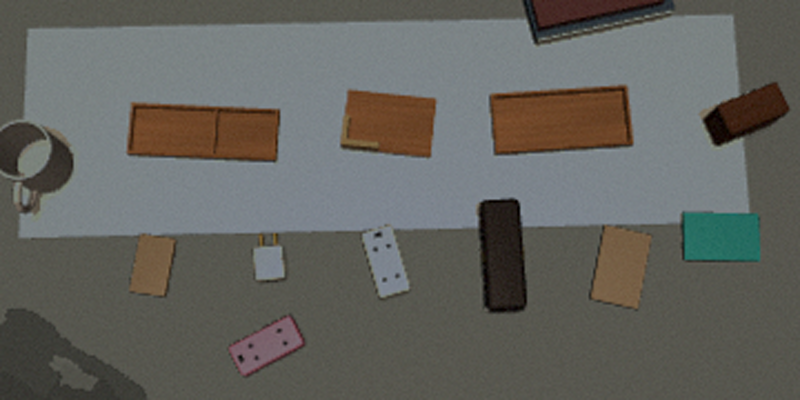

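The crop confirms the choice. The beige coasters are at (152,265) and (620,267), the white block at (385,262), the plug at (268,263) with pins up, and the decoys are pink and turquoise. The rack's fences meet at crop lower left (world +y, -x), and the divider at (217,130) puts the longer bay on the +y side. Next I move to survey with the wrist camera.

```bash
python3 -m jog '[[[-0.927,-0.178,-0.1],-0.142,0],[[-0.927,-0.178,-0.1],-0.142,0],[[-0.927,-0.178,-0.1],-0.142,0],[[-0.927,-0.178,-0.1],-0.142,0],[[-0.927,-0.178,-0.1],-0.142,0],[[-0.927,-0.178,-0.1],-0.142,0],[[-0.927,-0.178,-0.1],-0.142,0],[[-0.927,-0.178,-0.1],-0.142,0],[[-0.927,-0.178,-0.1],-0.142,0],[[-0.927,-0.178,-0.1],-0.142,0]]'
python3 - <<'E'
from h import *
m=cams.camera_model('wrist');im=cams.read_camera('wrist');cv2.imwrite('pics/w1.png',im[:,:,::-1]);np.savez('w1.npz',im=im,K=m['camera_matrix'],P=m['pose'])
print(observe()['tool_pos'],observe()['tool_rot'])
for t in ['small_coaster','socket_block','phone_plug','charger_tray','coaster_rack']:
    print(t,[(np.round(d['position'],3).tolist(),round(d['confidence'],2)) for d in models.pinpoint(t,'wrist')][:3])
E
python3 -m jog '[[[0,-1,0],0,0],[[0,-1,0],0,0],[[0,-1,0],0,0],[[0,-1,0],0,0],[[0,-1,0],0,0],[[0,-1,0],0,0],[[0,-1,0],0,0],[[0,-1,0],0,0],[[0,-1,0],0,0],[[0,-1,0],0,0]]'
python3 - <<'E'
from h import *
m=cams.camera_model('wrist');im=cams.read_camera('wrist');cv2.imwrite('pics/w2.png',im[:,:,::-1]);np.savez('w2.npz',im=im,K=m['camera_matrix'],P=m['pose'])
print(observe()['tool_pos'],observe()['tool_rot'],observe()['time'])
for t in ['large_coaster','glasses_case','case_tray','coaster_rack','socket_block']:
    print(t,[(np.round(d['position'],3).tolist(),round(d['confidence'],2)) for d in models.pinpoint(t,'wrist')][:3])
E
```

```text
time: 2.4
tool_pos: [0.529, 0.2508, 0.4449]
tool_rot: [3.141, -0.0, -3.139]
contact_force: [-0.1, 0.1, 0.0]
opening: 0.0919
grip_force: 0.0
[0.52915341 0.250736   0.4449418 ] [ 3.14134021e+00  1.76042953e-05 -3.13917874e+00]
small_coaster [([0.446, 0.315, -0.0], 0.59)]
socket_block [([0.332, 0.159, 0.002], 0.88), ([0.441, -0.001, -0.002], 0.83)]
phone_plug [([0.444, 0.152, -0.004], 0.97)]
charger_tray [([0.633, 0.245, -0.001], 0.76), ([0.587, 0.468, 0.003], 0.47)]
coaster_rack [([0.643, -0.008, 0.001], 0.91), ([0.631, 0.243, -0.002], 0.47)]
time: 3.95
tool_pos: [0.5304, -0.1491, 0.4449]
tool_rot: [3.141, 0.0, -3.139]
contact_force: [-0.0, -0.1, -0.2]
opening: 0.092
grip_force: 0.0
[ 0.53045693 -0.14913667  0.44488229] [ 3.14139630e+00  2.83046416e-04 -3.13943596e+00] 4.0
large_coaster [([0.436, -0.319, -0.003], 0.96), ([0.471, -0.459, -0.0], 0.89)]
glasses_case [([0.447, -0.155, 0.001], 0.65)]
case_tray [([0.636, -0.241, -0.004], 0.77)]
coaster_rack [([0.643, -0.007, -0.001], 0.78)]
socket_block [([0.33, 0.159, 0.0], 0.91), ([0.444, -0.0, -0.001], 0.62)]
```

View pics/w1.png

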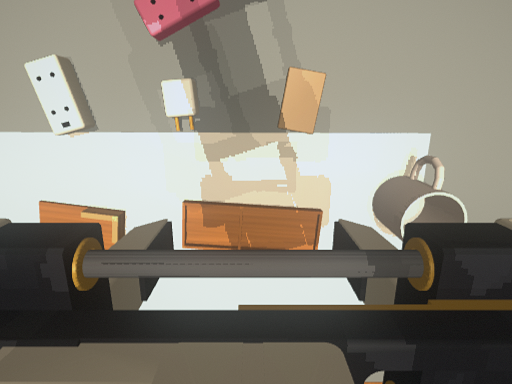

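View pics/w2.png

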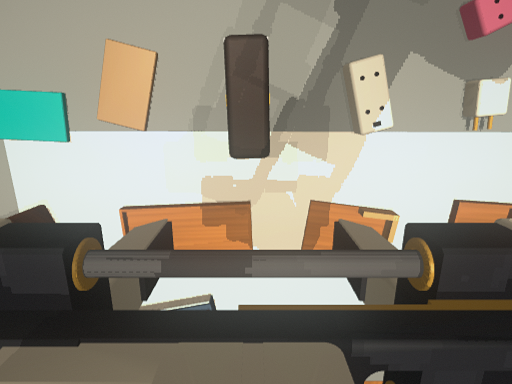

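w1 shows the small coaster (302,100), plug (179,98) with pins toward +x, and white block (58,95). w2 shows the large coaster (127,85), case (247,96) and block (370,93); the decoys at (30,115) and (487,17) are well clear. I fit box silhouettes to get exact poses.

```bash
cat > fit.py <<'E'
from h import *
from scipy.optimize import minimize
def boxfit(mask,dims,g,m,rowmax=999):
    """fit [x,y,yaw] (mm,mm,deg) of a box silhouette to a mask"""
    L,W,H=dims;S=4
    mk=cv2.resize(mask,None,fx=S,fy=S,interpolation=cv2.INTER_LINEAR)>127;mk[rowmax*S:]=0
    c=np.array([[i*L/2,j*W/2,k*H] for i in(-1,1) for j in(-1,1) for k in(0,1)])
    def cost(p):
        t=np.radians(p[2]);R=np.array([[np.cos(t),-np.sin(t),0],[np.sin(t),np.cos(t),0],[0,0,1]])
        uv=proj((c@R.T+[p[0],p[1],0])/1000,m)
        a=np.zeros(mk.shape,np.uint8);cv2.fillConvexPoly(a,cv2.convexHull(np.round((uv+.5)*S*16-8).astype(np.int32)),1,shift=4)
        a[rowmax*S:]=0
        return 1-(mk&(a>0)).sum()/max(1,(mk|(a>0)).sum())
    best=min((minimize(cost,[g[0],g[1],g[2]+d],method='Nelder-Mead',options=dict(initial_simplex=[[g[0],g[1],g[2]+d],[g[0]+6,g[1],g[2]+d],[g[0],g[1]+6,g[2]+d],[g[0],g[1],g[2]+d+8]])) for d in(-10,0,10)),key=lambda r:r.fun)
    return np.round(best.x,1).tolist(),round(best.fun,3)
def blob(mask,px):
    mask=cv2.morphologyEx(mask.astype(np.uint8)*255,cv2.MORPH_OPEN,np.ones((3,3)))
    n,l=cv2.connectedComponents(mask)
    b=(l==l[px[1],px[0]]).astype(np.uint8)*255
    c=max(cv2.findContours(b,cv2.RETR_EXTERNAL,cv2.CHAIN_APPROX_NONE)[0],key=cv2.contourArea)
    return cv2.drawContours(np.zeros_like(b),[c],-1,255,-1)
E
python3 - <<'E'
from fit import *
def L(n):
    d=np.load(n);return d['im'],dict(camera_matrix=d['K'],pose=d['P'])
i1,m1=L('w1.npz');i2,m2=L('w2.npz')
def hsv(i):return cv2.cvtColor(i,cv2.COLOR_RGB2HSV).astype(int)
h1,h2=hsv(i1),hsv(i2)
print('bg',h1[100,230],h1[30,30],'soc',h1[80,50],h2[85,370],h2[120,340],'coast',h1[100,302],h2[85,127],'case',h2[90,247],h2[60,200],'plug',h1[95,178])
wo=lambda h:(h[...,1]>75)&(h[...,2]>90)&(h[...,0]<25)
print('small',boxfit(blob(wo(h1),(302,100)),(80,50,9),(446,317,80),m1))
print('large',boxfit(blob(wo(h2),(127,85)),(104,66,9),(435,-318,-10),m2))
dk=lambda h:(h[...,2]<75)
print('case',boxfit(blob(dk(h2),(247,90)),(149,53,37),(446,-155,0),m2))
def br(h,t):
    k=(h[...,2]>t);k[131:]=0;return k
print('socket',boxfit(blob(br(h1,190),(50,80)),(92,44,32),(443,0,15),m1,131))
print('socket2',boxfit(blob(br(h2,175),(370,93)),(92,44,32),(443,0,15),m2,131))
print('plug',boxfit(blob(br(h1,190),(178,95)),(46,40,30),(445,154,0),m1,131))
E
```

```text
bg [ 27  28 102] [ 26  32 159] soc [ 87  10 230] [ 22  52 227] [ 25  33 133] coast [ 16 111 209] [ 17 115 222] case [13 67 87] [ 26  33 169] plug [107  19 242]
small ([448.8, 317.3, 170.3], np.float64(0.041))
large ([432.4, -315.0, -14.1], np.float64(0.052))
case ([366.4, -128.4, 90.1], np.float64(0.95))
socket ([447.5, -3.1, 15.6], np.float64(0.303))
socket2 ([445.3, 1.9, 16.5], np.float64(0.21))
plug ([446.2, 158.3, 4.2], np.float64(0.211))
```

```bash
python3 -m jog '[[[0.207,-0.012,0.3],-0.01,0],[[0.207,-0.012,0.3],-0.01,0],[[0.207,-0.012,0.3],-0.01,0],[[0.207,-0.012,0.63],-0.01,0],[[0.207,-0.012,0.63],-0.01,0],[[0.207,-0.012,0.63],-0.01,0],[[0.207,-0.012,0.63],-0.01,0],[[0.207,-0.012,0.63],-0.01,0],[[0.207,-0.012,0.63],-0.01,1],[[0.207,-0.012,0.63],-0.01,1],[[0.207,-0.012,0.63],-0.01,1],[[0.207,-0.012,0.63],-0.01,1]]' 25
python3 -c "
from h import *
print(models.pinpoint('case_tray','top') if cams.read_camera('top') is not None else 0)"
```

```text
time: 5.75
tool_pos: [0.4475, -0.1552, 0.1928]
tool_rot: [3.142, 0.0, -3.11]
contact_force: [-0.8, 0.0, -1.1]
opening: 0.056
grip_force: 0.0
[{'position': [0.6393, -0.247, -0.0004], 'confidence': 0.58}]
```

```bash
python3 -m jog '[[[0,0,0],0,1],[[0,0,0],0,1],[[0,0,-0.25],0,1],[[0,0,-0.25],0,1],[[0,0,-0.25],0,1]]' 25
python3 -m jog '[[[-0.466,-0.238,0],0.495,1],[[-0.466,-0.238,0],0.495,1],[[-0.466,-0.238,0],0.495,1],[[-0.466,-0.238,0],0.495,1],[[-0.466,-0.238,0],0.495,1],[[-0.466,-0.238,0],0.495,1],[[-0.466,-0.238,0],0.495,1],[[-0.466,-0.238,0],0.495,1],[[-0.466,-0.238,0],0.495,1],[[-0.466,-0.238,0],0.495,1]]'
python3 -c "
from h import *
cv2.imwrite('pics/c1.png',cv2.resize(cams.read_camera('side')[120:320,220:440],(660,600))[:,:,::-1])"
```

```text
time: 6.48
tool_pos: [0.4482, -0.1555, 0.295]
tool_rot: [-3.139, 0.005, -3.11]
contact_force: [0.6, -0.1, -0.5]
opening: 0.0537
grip_force: 25.0
time: 7.72
tool_pos: [0.6366, -0.2444, 0.2905]
tool_rot: [-3.139, -0.002, 1.619]
contact_force: [-0.8, 0.3, -1.3]
opening: 0.054
grip_force: 25.0
```

View pics/c1.png

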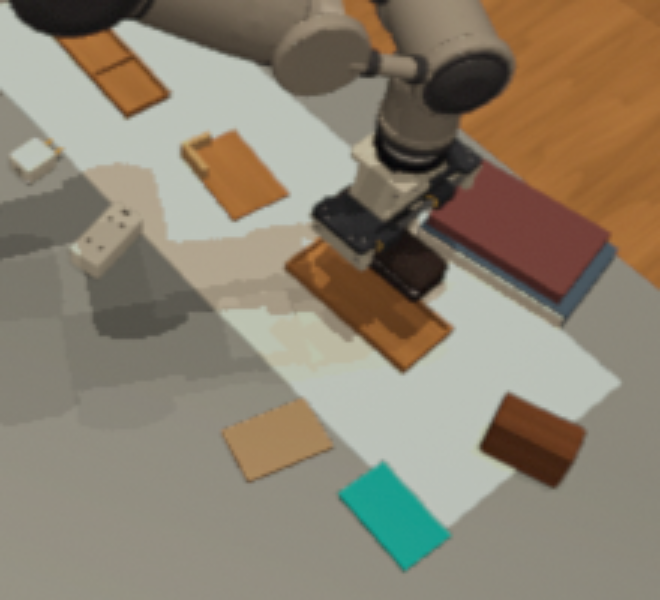

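Case is held over the tray (crop (400,265)) and aligned. I lower it and release.

```bash
python3 -m jog '[[[0,0,0.18],0,1],[[0,0,0.18],0,1],[[0,0,0.22],0,1],[[0,0,0.235],0,1],[[0,0,0.235],0,1],[[0,0,0.235],0,0],[[0,0,0.235],0,0],[[0,0,0.235],0,0],[[0,0,0.235],0,0]]'
python3 -m jog '[[[0,0,-0.25],0,0],[[0,0,-0.25],0,0],[[0.633,-0.447,-0.25],0.427,0],[[0.633,-0.447,-0.25],0.427,0],[[0.633,-0.447,-0.25],0.427,0],[[0.633,-0.447,-0.25],0.427,0],[[0.633,-0.447,-0.25],0.427,0],[[0.633,-0.447,-0.25],0.427,0],[[0.633,-0.447,-0.25],0.427,0],[[0.633,-0.447,-0.25],0.427,0],[[0.633,-0.447,-0.25],0.427,0]]'
python3 - <<'E'
from fit import *
m=cams.camera_model('wrist');im=cams.read_camera('wrist');cv2.imwrite('pics/c2.png',im[:,:,::-1])
print(models.pinpoint('socket_block','wrist')[:2])
im=cams.read_camera('top');cv2.imwrite('pics/t2.png',cv2.resize(im[85:265,80:440],(800,400),interpolation=cv2.INTER_CUBIC)[:,:,::-1])
E
```

```text
time: 8.9
tool_pos: [0.6369, -0.2445, 0.1989]
tool_rot: [3.141, 0.0, 1.618]
contact_force: [-0.1, -0.1, 0.7]
opening: 0.0887
grip_force: 0.0
time: 10.28
tool_pos: [0.4463, -0.0002, 0.2988]
tool_rot: [-3.142, -0.0, 0.279]
contact_force: [0.9, 0.1, 0.4]
opening: 0.0919
grip_force: 0.0
[{'position': [0.4424, 0.0008, -0.0009], 'confidence': 0.81}]
```

View pics/t2.png

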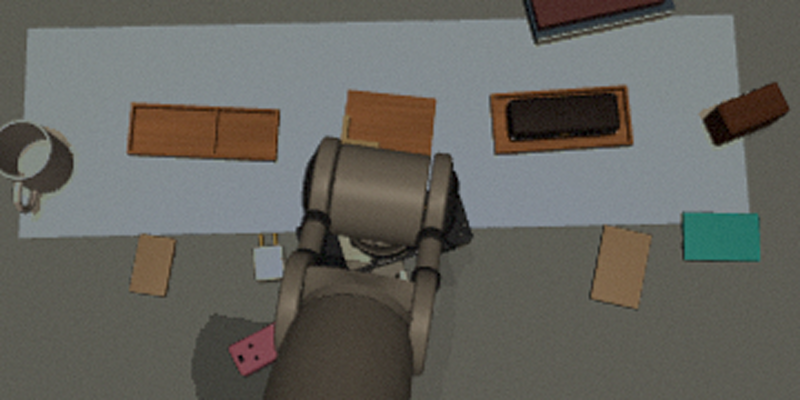

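t2 shows the case centred in its tray at (563,117). Now I grasp the socket block.

```bash
python3 -m jog '[[[0,0,0.15],0,0],[[0,0,0.27],0,0],[[0,0,0.27],0,0],[[0,0,0.27],0,0],[[0,0,0.27],0,1],[[0,0,0.27],0,1],[[0,0,0.27],0,1],[[0,0,0.27],0,1],[[0,0,0.27],0,1],[[0,0,0.27],0,1],[[0,0,0.27],0,1],[[0,0,0.27],0,1]]' 25
python3 -m jog '[[[0,0,-0.25],0,1],[[0,0,-0.25],0,1],[[0,0,-0.25],0,1]]'
python3 -c "
from h import *
cams.read_camera('top');print(models.pinpoint('charger_tray','top'));cams.read_camera('side');print(models.pinpoint('charger_tray','side'))"
```

```text
time: 11.92
tool_pos: [0.4462, 0.0, 0.1907]
tool_rot: [-3.141, 0.0, 0.277]
contact_force: [-0.6, 0.9, 3.0]
opening: 0.0439
grip_force: 25.0
time: 12.3
tool_pos: [0.447, -0.0001, 0.293]
tool_rot: [3.139, -0.005, 0.277]
contact_force: [0.7, -0.3, -1.1]
opening: 0.0436
grip_force: 25.0
[{'position': [0.6278, 0.2496, -0.0026], 'confidence': 0.57}, {'position': [0.6357, -0.2448, 0.002], 'confidence': 0.42}]
[{'position': [0.6276, 0.2491, 0.0007], 'confidence': 0.59}]
```

```bash
python3 -m jog '[[[0.648,-0.569,0],-0.39,1],[[0.648,-0.569,0],-0.39,1],[[0.648,-0.569,0],-0.39,1],[[0.648,-0.569,0],-0.39,1],[[0.648,-0.569,0],-0.39,1],[[0.648,-0.569,0],-0.39,1],[[0.648,-0.569,0],-0.39,1],[[0.648,-0.569,0],-0.39,1],[[0.648,-0.569,0],-0.39,1],[[0.648,-0.569,0],-0.39,1]]'
python3 -m jog '[[[0,0,0.15],0,1],[[0,0,0.21],0,1],[[0,0,0.235],0,1],[[0,0,0.235],0,1],[[0,0,0.235],0,1],[[0,0,0.235],0,0],[[0,0,0.235],0,0],[[0,0,0.235],0,0],[[0,0,0.235],0,0],[[0,0,0.235],0,0]]'
python3 -m jog '[[[0,0,-0.25],0,0],[[0,0,-0.25],0,0],[[-0.364,-0.444,-0.25],0.457,0],[[-0.364,-0.444,-0.25],0.457,0],[[-0.364,-0.444,-0.25],0.457,0],[[-0.364,-0.444,-0.25],0.457,0],[[-0.364,-0.444,-0.25],0.457,0],[[-0.364,-0.444,-0.25],0.457,0],[[-0.364,-0.444,-0.25],0.457,0],[[-0.364,-0.444,-0.25],0.457,0],[[-0.364,-0.444,-0.25],0.457,0]]'
python3 - <<'E'
from fit import *
im=cams.read_camera('wrist');print(models.pinpoint('phone_plug','wrist')[:2])
im=cams.read_camera('top');cv2.imwrite('pics/t3.png',cv2.resize(im[85:265,80:440],(800,400),interpolation=cv2.INTER_CUBIC)[:,:,::-1])
E
```

```text
time: 13.75
tool_pos: [0.6334, 0.2892, 0.2906]
tool_rot: [-3.141, 0.0, 1.5]
contact_force: [0.3, 0.5, -0.5]
opening: 0.0439
grip_force: 25.0
time: 15.0
tool_pos: [0.6334, 0.2897, 0.1967]
tool_rot: [3.142, -0.0, 1.502]
contact_force: [0.1, 0.3, -0.1]
opening: 0.0888
grip_force: 0.0
time: 16.38
tool_pos: [0.4462, 0.1567, 0.2969]
tool_rot: [-3.141, -0.0, 0.067]
contact_force: [0.5, 0.0, 1.0]
opening: 0.092
grip_force: 0.0
[{'position': [0.4443, 0.1545, -0.0027], 'confidence': 0.85}]
```

View pics/t3.png

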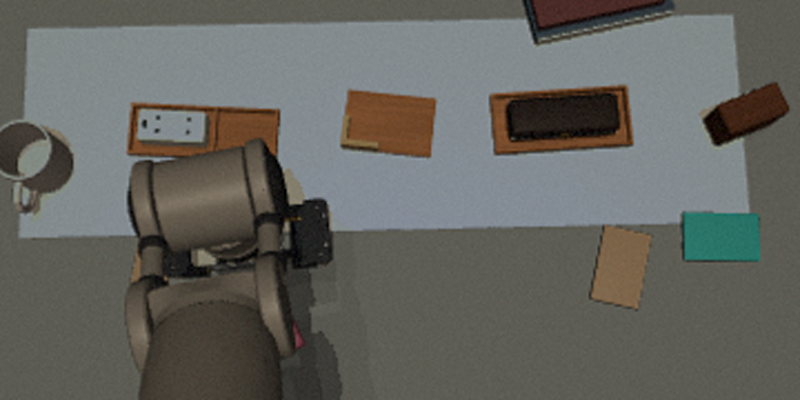

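The block sits in the longer bay at (172,125). Next is the plug.

```bash
python3 -m jog '[[[0,0,0.15],0,0],[[0,0,0.265],0,0],[[0,0,0.265],0,0],[[0,0,0.265],0,0],[[0,0,0.265],0,1],[[0,0,0.265],0,1],[[0,0,0.265],0,1],[[0,0,0.265],0,1],[[0,0,0.265],0,1],[[0,0,0.265],0,1],[[0,0,0.265],0,1],[[0,0,0.265],0,1]]' 25
python3 -m jog '[[[0,0,-0.25],0,1],[[0,0,-0.25],0,1],[[0,0,-0.25],0,1],[[0.451,-0.032,-0.25],-0.458,1],[[0.451,-0.032,-0.25],-0.458,1],[[0.451,-0.032,-0.25],-0.458,1],[[0.451,-0.032,-0.25],-0.458,1],[[0.451,-0.032,-0.25],-0.458,1],[[0.451,-0.032,-0.25],-0.458,1],[[0.451,-0.032,-0.25],-0.458,1],[[0.451,-0.032,-0.25],-0.458,1],[[0.451,-0.032,-0.25],-0.458,1]]'
python3 -m jog '[[[0,0,0],0,1],[[0,0,0],0,1]]'
```

```text
time: 18.02
tool_pos: [0.4462, 0.1567, 0.1907]
tool_rot: [-3.142, 0.0, 0.066]
contact_force: [-1.4, -0.8, 0.5]
opening: 0.04
grip_force: 24.9
time: 19.52
tool_pos: [0.6251, 0.1813, 0.2889]
tool_rot: [-3.139, 0.001, 1.504]
contact_force: [-0.7, 0.1, -0.1]
opening: 0.0398
grip_force: 24.9
time: 19.77
tool_pos: [0.6253, 0.1814, 0.2903]
tool_rot: [-3.141, 0.0, 1.504]
contact_force: [-0.3, 0.6, -1.6]
opening: 0.0397
grip_force: 24.9
```

```bash
python3 -m jog '[[[0,0,0.15],0,1],[[0,0,0.21],0,1],[[0,0,0.235],0,1],[[0,0,0.235],0,1],[[0,0,0.235],0,1],[[0,0,0.235],0,0],[[0,0,0.235],0,0],[[0,0,0.235],0,0],[[0,0,0.235],0,0],[[0,0,0.235],0,0],[[0,0,0],0,0],[[0,0,0],0,0]]'
python3 -m jog '[[[-0.774,0.089,0],0.019,0],[[-0.774,0.089,0],0.019,0],[[-0.774,0.089,0],0.019,0],[[-0.774,0.089,0],0.019,0],[[-0.774,0.089,0],0.019,0],[[-0.774,0.089,0],0.019,0],[[-0.774,0.089,0],0.019,0],[[-0.774,0.089,0],0.019,0]]'
python3 - <<'E'
from fit import *
s=observe();print(s['tool_pos'],s['tool_rot'])
m=cams.camera_model('wrist');im=cams.read_camera('wrist');cv2.imwrite('pics/w4.png',im[:,:,::-1]);np.savez('w4.npz',im=im,K=m['camera_matrix'],P=m['pose'])
print(models.pinpoint('coaster_rack','wrist')[:2])
a=np.array([.640,-.008,0]);t=np.radians(-97.3);R=np.array([[np.cos(t),-np.sin(t),0],[np.sin(t),np.cos(t),0],[0,0,1]])
print(np.round(proj(a+np.array([[-62,-42,26],[-10,-34,26],[-54,0,26],[-54,-34,26],[62,42,6],[62,-42,6],[-62,42,6]])/1000@R.T,m),1).tolist())
E
```

```text
time: 21.28
tool_pos: [0.6259, 0.1815, 0.2937]
tool_rot: [3.138, -0.001, 1.505]
contact_force: [-0.1, 0.3, 0.3]
opening: 0.0916
grip_force: 0.0
time: 22.28
tool_pos: [0.6407, -0.1282, 0.2907]
tool_rot: [-3.141, -0.0, 1.447]
contact_force: [0.3, -0.2, 0.0]
opening: 0.0916
grip_force: 0.0
[ 0.64065206 -0.12824452  0.29070066] [-3.14131914e+00 -4.28157418e-04  1.44732838e+00]
[{'position': [0.6419, -0.0052, 0.0022], 'confidence': 0.76}]
[[169.9, -53.9], [185.5, 29.0], [230.6, -40.2], [182.1, -40.4], [282.6, 127.2], [185.8, 126.7], [287.6, -39.4]]
```

View pics/w4.png

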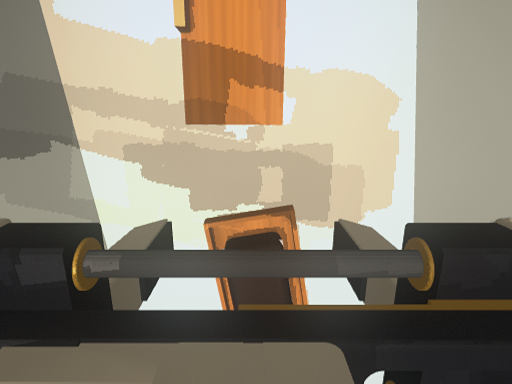

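w4 shows the rack's open end corners at (185,124) and (282,124), about 3 px off the prediction, so the rack centre is about (0.640,-0.0055). The fence end is at (183,29). Next is the large beige coaster.

```bash
python3 -m jog '[[[-0.538,-0.385,0],-0.462,0],[[-0.538,-0.385,0],-0.462,0],[[-0.538,-0.385,0],-0.462,0],[[-0.538,-0.385,0],-0.462,0],[[-0.538,-0.385,0],-0.462,0],[[-0.538,-0.385,0],-0.462,0],[[-0.538,-0.385,0],-0.462,0],[[-0.538,-0.385,0],-0.462,0],[[-0.538,-0.385,0],-0.462,0],[[-0.538,-0.385,0],-0.462,0]]'
python3 - <<'E'
from fit import *
s=observe();print(s['tool_pos'],s['tool_rot'])
m=cams.camera_model('wrist');im=cams.read_camera('wrist');cv2.imwrite('pics/w5.png',im[:,:,::-1])
print(models.pinpoint('large_coaster','wrist')[:2])
t=s['tool_pos'];h=cv2.cvtColor(im,cv2.COLOR_RGB2HSV).astype(int)
p=proj([[.434,-.316,.009]],m)[0].astype(int);print(p,h[p[1],p[0]])
k=(h[...,1]>75)&(h[...,2]>90)&(h[...,0]<25);k[215:]=0
print(boxfit(blob(k,p),(104,66,9),(434,-316,-14),m,215))
E
```

```text
time: 23.62
tool_pos: [0.4612, -0.3236, 0.2908]
tool_rot: [3.142, 0.0, 2.894]
contact_force: [0.0, 0.9, 0.2]
opening: 0.0919
grip_force: 0.0
[ 0.46116861 -0.32361602  0.29078342] [3.14154382e+00 1.53099059e-04 2.89441296e+00]
[{'position': [0.4682, -0.4565, -0.0004], 'confidence': 0.86}, {'position': [0.4351, -0.3192, 0.0001], 'confidence': 0.66}]
[251 158] [ 16 118 210]
([432.5, -315.8, -14.1], np.float64(0.023))
```

View pics/w5.png

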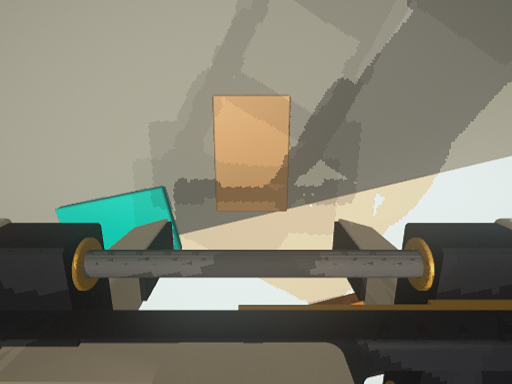

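w5 shows the large coaster at (251,153), square to the fingers. The turquoise one is at left (120,215), so I narrow the opening a little to stay clear of it.

```bash
python3 -m jog '[[[0,0,0.12],0,0.13],[[0,0,0.2],0,0.13],[[0,0,0.278],0,0.13],[[0,0,0.278],0,0.13],[[0,0,0.278],0,1],[[0,0,0.278],0,1],[[0,0,0.278],0,1],[[0,0,0.278],0,1],[[0,0,0.278],0,1],[[0,0,0.278],0,1]]' 30
python3 -m jog '[[[0,0,-0.2],0,1],[[0,0,-0.2],0,1],[[0,0,-0.2],0,1]]'
python3 -m jog '[[[-0.267,0.794,0],0.462,1],[[-0.267,0.794,0],0.462,1],[[-0.267,0.794,0],0.462,1],[[-0.267,0.794,0],0.462,1],[[-0.267,0.794,0],0.462,1],[[-0.267,0.794,0],0.462,1],[[-0.267,0.794,0],0.462,1],[[-0.267,0.794,0],0.462,1],[[-0.267,0.794,0],0.462,1],[[-0.267,0.794,0],0.462,1]]'
python3 - <<'E'
from fit import *
s=observe();print(s['tool_pos'],s['tool_rot'])
m=cams.camera_model('wrist');im=cams.read_camera('wrist');cv2.imwrite('pics/w6.png',im[:,:,::-1])
E
```

```text
time: 24.98
tool_pos: [0.4609, -0.3241, 0.1795]
tool_rot: [3.141, 0.0, 2.897]
contact_force: [-0.4, 0.1, 0.5]
opening: 0.0654
grip_force: 30.0
time: 25.35
tool_pos: [0.4611, -0.3243, 0.2608]
tool_rot: [-3.14, 0.003, 2.897]
contact_force: [-0.1, 0.3, -1.6]
opening: 0.0658
grip_force: 30.0
time: 26.6
tool_pos: [0.6412, -0.042, 0.2585]
tool_rot: [-3.14, -0.0, 1.449]
contact_force: [-0.5, -0.4, -0.4]
opening: 0.0654
grip_force: 30.0
[ 0.6412071  -0.04200469  0.25845168] [-3.13986571e+00 -1.57552290e-04  1.44850761e+00]
```

View pics/w6.png

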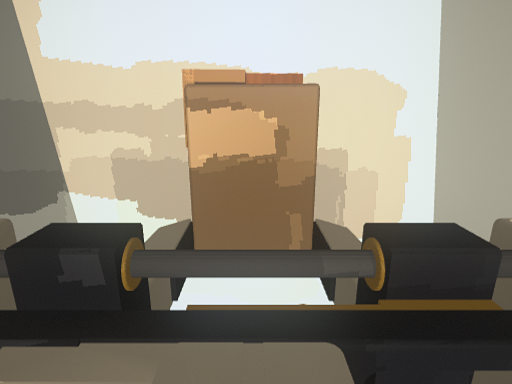

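Run:
```python
from fit import *
from scipy.optimize import least_squares
m=cams.camera_model('wrist');s=observe()
def f(p):
    t=np.radians(p[2]);R=np.array([[np.cos(t),-np.sin(t),0],[np.sin(t),np.cos(t),0],[0,0,1]])
    return proj([p[0],p[1],0]+np.array([[-62,-42,26],[-62,0,26],[-62,42,6]])/1000@R.T,m)
print(f([.640,-.0055,-97.3]))
obs=np.array([[182,69.5],[245,69.5],[303,73.5]])
r=least_squares(lambda q:(f([q[0]/1000,q[1]/1000,q[2]])-obs).ravel(),[640,-5.5,-97.3]);print(r.x,r.fun)
print(unproj([[190,250],[187,86],[318,86],[313,250]],.0825,m)[:,:2].round(4).tolist())
```

```text
[[181.0656765   68.10811371]
 [244.34454639  68.46182032]
 [302.73295751  72.40442095]]
[640.41657203  -6.31014845 -97.21416151] [-0.22689079 -0.07563939 -0.01628873  0.1760573   0.26685459 -0.08485436]
[[0.6051, -0.0434], [0.6193, 0.0443], [0.6836, 0.0365], [0.675, -0.052]]
```

```bash
python3 -m jog '[[[0,0,0.1],0,1],[[0,0,0.15],0,1],[[0,0,0.175],0,1],[[0,0,0.18],0,1],[[0,0,0.18],0,1]]' 15
python3 -m jog '[[[0.01,0,0],0,1],[[0.017,0,0],0,1],[[0.017,0,0],0,1]]'
python3 -m jog '[[[0.003,0,0],0,1],[[0.003,0,0],0,1]]'
```

```text
time: 27.28
tool_pos: [0.6418, -0.042, 0.1883]
tool_rot: [3.14, -0.0, 1.446]
contact_force: [-0.0, 0.2, -1.4]
opening: 0.0656
grip_force: 15.0
time: 27.65
tool_pos: [0.6425, -0.0359, 0.1882]
tool_rot: [3.14, 0.002, 1.446]
contact_force: [-0.3, -5.8, -0.8]
opening: 0.0656
grip_force: 15.0
time: 27.9
tool_pos: [0.6426, -0.0356, 0.1882]
tool_rot: [3.14, 0.003, 1.446]
contact_force: [-0.7, -8.8, 0.2]
opening: 0.0656
grip_force: 15.0
```

```bash
python3 -m jog '[[[-0.006,0,0],0,1],[[-0.006,0,0.005],0,1],[[-0.006,0,0.007],0,1]]'
python3 -m jog '[[[0,-0.007,0],0,1],[[0,-0.014,0],0,1],[[0,-0.014,0],0,1]]'
python3 -m jog '[[[0,-0.003,0],0,1],[[0,-0.003,0],0,1]]'
```

```text
time: 28.28
tool_pos: [0.6423, -0.0363, 0.1855]
tool_rot: [3.141, 0.0, 1.446]
contact_force: [-2.9, -2.5, 8.9]
opening: 0.0658
grip_force: 15.0
time: 28.65
tool_pos: [0.637, -0.0357, 0.1856]
tool_rot: [3.139, 0.0, 1.445]
contact_force: [1.7, -3.6, 5.9]
opening: 0.0654
grip_force: 15.0
time: 28.9
tool_pos: [0.6359, -0.0356, 0.1856]
tool_rot: [3.139, 0.0, 1.445]
contact_force: [2.6, -2.6, 5.5]
opening: 0.066
grip_force: 15.0
```

```bash
python3 -m jog '[[[0,-0.003,0],0,1],[[0,-0.003,0],0,1]]'
python3 -m jog '[[[0,-0.003,0],0,1],[[0,-0.003,0],0,1]]'
python3 -m jog '[[[0.004,0,0],0,1],[[0.004,0,0],0,1]]'
```

```text
time: 29.15
tool_pos: [0.6348, -0.0354, 0.1856]
tool_rot: [3.139, 0.0, 1.445]
contact_force: [3.8, -3.1, 5.2]
opening: 0.0658
grip_force: 15.0
time: 29.4
tool_pos: [0.6341, -0.0354, 0.1857]
tool_rot: [3.137, -0.0, 1.445]
contact_force: [6.6, -3.3, 3.1]
opening: 0.0658
grip_force: 15.0
time: 29.65
tool_pos: [0.6343, -0.035, 0.1857]
tool_rot: [3.137, 0.002, 1.445]
contact_force: [5.5, -9.3, 3.7]
opening: 0.0659
grip_force: 15.0
```

```bash
python3 -m jog '[[[0,-0.005,0],0,1],[[0,-0.005,0],0,1]]'
python3 -m jog '[[[0.004,0,0],0,1],[[0.004,0,0],0,1]]'
python3 - <<'E'
from h import *
im=cams.read_camera('wrist');b=im[60:260,150:350]
b2=cams.read_camera('side')[130:230,250:350]
cv2.imwrite('pics/w7.png',np.hstack([cv2.resize(b,(400,400)),cv2.resize(b2,(400,400))])[:,:,::-1])
E
```

```text
time: 29.9
tool_pos: [0.6332, -0.035, 0.1858]
tool_rot: [3.133, 0.002, 1.444]
contact_force: [9.8, -8.8, -0.3]
opening: 0.0654
grip_force: 15.0
time: 30.15
tool_pos: [0.6333, -0.0344, 0.1858]
tool_rot: [3.133, 0.004, 1.445]
contact_force: [8.5, -15.4, 0.2]
opening: 0.0655
grip_force: 15.0
```

View pics/w7.png

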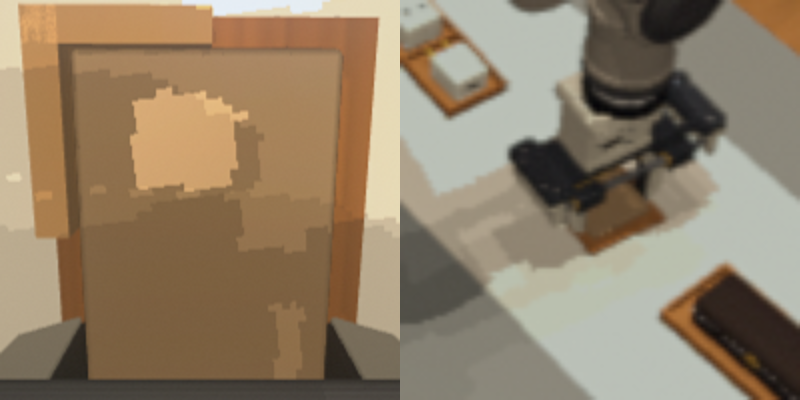

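w7 shows the coaster flush against both fences on the rack, and the plug lying flat in its bay. I release and go to the small coaster.

```bash
python3 -m jog '[[[0,0,0],0,0.2],[[0,0,0],0,0.2],[[0,0,0],0,0.2],[[0,0,0],0,0.2],[[0,0,-0.1],0,0.2],[[0,0,-0.25],0,0.2],[[0,0,-0.25],0,0.2]]'
python3 -m jog '[[[0.812,-0.515,0],-0.486,0.2],[[0.812,-0.515,0],-0.486,0.2],[[0.812,-0.515,0],-0.486,0.2],[[0.812,-0.515,0],-0.486,0.2],[[0.812,-0.515,0],-0.486,0.2],[[0.812,-0.515,0],-0.486,0.2],[[0.812,-0.515,0],-0.486,0.2],[[0.812,-0.515,0],-0.486,0.2],[[0.812,-0.515,0],-0.486,0.2],[[0.812,-0.515,0],-0.486,0.2],[[0.812,-0.515,0],-0.486,0.2]]'
python3 - <<'E'
from fit import *
s=observe();print(s['tool_pos'],s['tool_rot'])
m=cams.camera_model('wrist');im=cams.read_camera('wrist');cv2.imwrite('pics/w8.png',im[:,:,::-1])
h=cv2.cvtColor(im,cv2.COLOR_RGB2HSV).astype(int)
p=proj([[.447,.317,.009]],m)[0].astype(int);print(p,h[p[1],p[0]])
k=(h[...,1]>75)&(h[...,2]>90)&(h[...,0]<25);k[215:]=0
print(boxfit(blob(k,p),(80,50,9),(447,317,-10),m,215))
im=cams.read_camera('top')
cv2.imwrite('pics/t5.png',cv2.resize(im[110:170,120:300],(800,267),interpolation=cv2.INTER_CUBIC)[:,:,::-1])
E
```

```text
time: 31.12
tool_pos: [0.6321, -0.0312, 0.2895]
tool_rot: [3.134, -0.0, 1.446]
contact_force: [0.1, 0.1, -0.8]
opening: 0.0735
grip_force: 0.0
time: 32.5
tool_pos: [0.4677, 0.316, 0.2845]
tool_rot: [-3.141, -0.001, 2.97]
contact_force: [0.5, -0.3, 0.1]
opening: 0.074
grip_force: 0.0
[0.4676848  0.31597493 0.28447084] [-3.14126731e+00 -6.35079296e-04  2.96969367e+00]
[247 168] [ 16 114 147]
([448.7, 317.4, -9.7], np.float64(0.031))
```

View pics/t5.png

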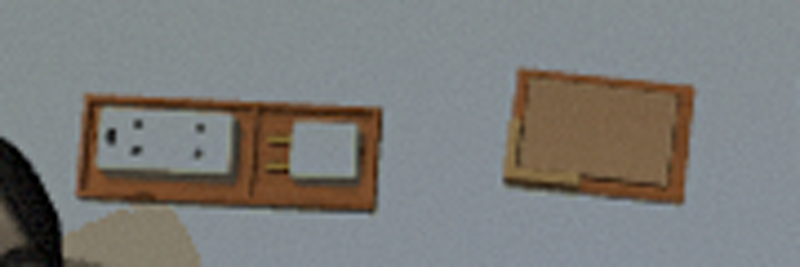

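t5 shows the block and plug flat in their bays, and the large coaster in the rack corner at (600,130). Next I grasp the small coaster.

```bash
python3 -m jog '[[[-0.0075,-0.0045,0.15],0,0.2],[[-0.0075,-0.0045,0.22],0,0.2],[[-0.0075,-0.0045,0.262],0,0.2],[[-0.0075,-0.0045,0.262],0,0.2],[[-0.0075,-0.0045,0.262],0,1],[[-0.0075,-0.0045,0.262],0,1],[[-0.0075,-0.0045,0.262],0,1],[[-0.0075,-0.0045,0.262],0,1],[[-0.0075,-0.0045,0.262],0,1]]' 30
python3 -m jog '[[[0,0,-0.2],0,1],[[0,0,-0.2],0,1],[[0,0,-0.2],0,1]]'
python3 -m jog '[[[-0.552,-0.755,0],0.486,1],[[-0.552,-0.755,0],0.486,1],[[-0.552,-0.755,0],0.486,1],[[-0.552,-0.755,0],0.486,1],[[-0.552,-0.755,0],0.486,1],[[-0.552,-0.755,0],0.486,1],[[-0.552,-0.755,0],0.486,1],[[-0.552,-0.755,0],0.486,1],[[-0.552,-0.755,0],0.486,1],[[-0.552,-0.755,0],0.486,1],[[-0.552,-0.755,0],0.486,1]]'
python3 - <<'E'
from fit import *
m=cams.camera_model('wrist');im=cams.read_camera('wrist');cv2.imwrite('pics/w9.png',im[:,:,::-1])
t=np.radians(-97.25);R=np.array([[np.cos(t),-np.sin(t),0],[np.sin(t),np.cos(t),0],[0,0,1]])
print(proj(np.array([.6404,-.006,0])+np.array([[-62,-42,26],[-62,0,26],[-54,-34,26],[-10,-34,26]])/1000@R.T,m).round(0).tolist())
E
```

```text
time: 33.72
tool_pos: [0.4704, 0.314, 0.1803]
tool_rot: [3.141, 0.001, 2.972]
contact_force: [-0.3, -0.7, 4.4]
opening: 0.0495
grip_force: 29.9
time: 34.1
tool_pos: [0.4705, 0.3141, 0.2611]
tool_rot: [3.14, 0.002, 2.972]
contact_force: [-0.0, -0.3, -1.1]
opening: 0.0493
grip_force: 29.9
time: 35.48
tool_pos: [0.637, -0.0206, 0.2596]
tool_rot: [-3.141, -0.0, 1.448]
contact_force: [0.1, 1.6, -1.3]
opening: 0.0494
grip_force: 29.9
[[194.0, 101.0], [255.0, 102.0], [206.0, 114.0], [208.0, 176.0]]
```

View pics/w9.png

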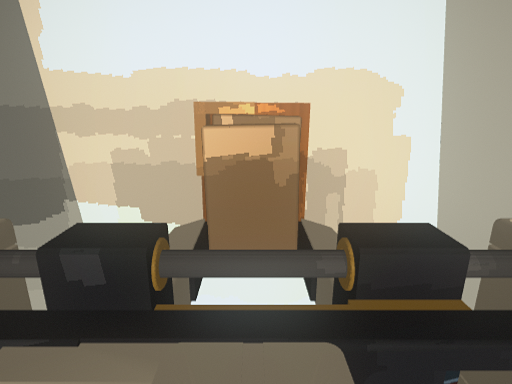

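```bash
python3 -m jog '[[[0,0,0.1],0,1],[[0,0,0.14],0,1],[[0,0,0.158],0,1],[[0,0,0.158],0,1]]' 15
python3 -m jog '[[[0.008,0,0],0,1],[[0.013,0,0],0,1],[[0.013,0,0],0,1]]'
python3 -m jog '[[[0,-0.008,0],0,1],[[0,-0.016,0],0,1],[[0,-0.016,0],0,1]]'
```

```text
time: 36.02
tool_pos: [0.6373, -0.0209, 0.197]
tool_rot: [3.141, -0.0, 1.446]
contact_force: [1.1, 0.0, -0.9]
opening: 0.0495
grip_force: 14.9
time: 36.4
tool_pos: [0.638, -0.0162, 0.1975]
tool_rot: [3.14, 0.001, 1.446]
contact_force: [0.1, -4.8, -0.2]
opening: 0.0498
grip_force: 14.9
time: 36.78
tool_pos: [0.6314, -0.0155, 0.1971]
tool_rot: [3.14, 0.001, 1.445]
contact_force: [0.4, -4.2, -1.3]
opening: 0.0495
grip_force: 14.9
```

```bash
python3 -m jog '[[[-0.003,0,0.003],0,1],[[-0.003,0,0.005],0,1],[[-0.003,0,0.005],0,1]]'
python3 -m jog '[[[0,-0.004,0],0,1],[[0,-0.004,0],0,1]]'
python3 -m jog '[[[0,-0.004,0],0,1],[[0,-0.004,0],0,1]]'
python3 -m jog '[[[0,-0.003,0],0,1],[[0,-0.003,0],0,1]]'
python3 -m jog '[[[0.006,0,0],0,1],[[0.006,0,0],0,1]]'
```

```text
time: 37.15
tool_pos: [0.631, -0.0159, 0.1953]
tool_rot: [-3.141, -0.0, 1.446]
contact_force: [-2.4, -1.6, 4.7]
opening: 0.05
grip_force: 14.9
time: 37.4
tool_pos: [0.63, -0.0157, 0.1954]
tool_rot: [3.14, -0.001, 1.445]
contact_force: [1.1, -0.8, 5.0]
opening: 0.0499
grip_force: 14.9
time: 37.65
tool_pos: [0.629, -0.0159, 0.1953]
tool_rot: [3.137, -0.0, 1.445]
contact_force: [4.5, -0.8, 2.9]
opening: 0.0496
grip_force: 14.9
time: 37.9
tool_pos: [0.6282, -0.0161, 0.1954]
tool_rot: [3.136, 0.0, 1.445]
contact_force: [6.9, -2.3, 2.0]
opening: 0.0496
grip_force: 15.0
time: 38.15
tool_pos: [0.6284, -0.015, 0.1953]
tool_rot: [3.136, 0.003, 1.445]
contact_force: [5.0, -9.1, 0.5]
opening: 0.0498
grip_force: 15.0
```

```bash
python3 -m jog '[[[0,-0.006,0],0,1],[[0.004,-0.006,0],0,1],[[0.004,-0.006,0],0,1]]'
python3 - <<'E'
from h import *
im=cams.read_camera('wrist');cv2.imwrite('pics/w10.png',cv2.resize(im[60:260,140:360],(660,600),interpolation=cv2.INTER_CUBIC)[:,:,::-1])
E
```

```text
time: 38.52
tool_pos: [0.6274, -0.0145, 0.1958]
tool_rot: [3.131, 0.004, 1.444]
contact_force: [11.3, -16.2, -1.7]
opening: 0.0495
grip_force: 15.0
```

View pics/w10.png

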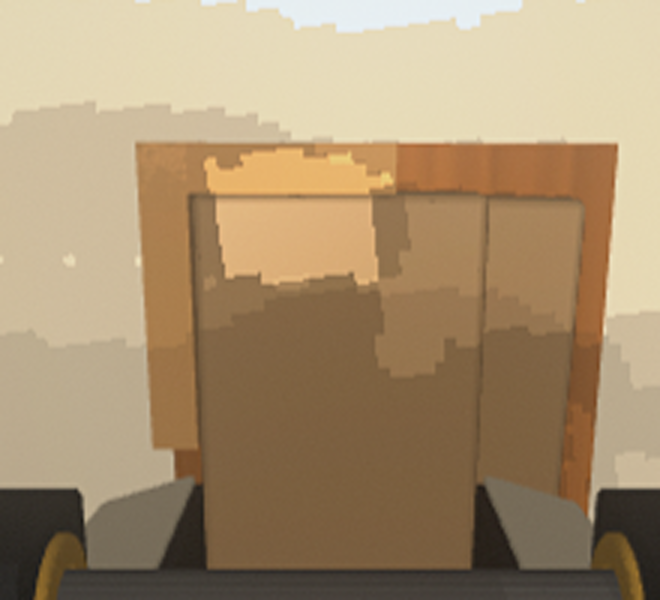

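w10 shows the small coaster's corner at (190,195), tight to both fences, with the large one beneath. I release, back off and check.

```bash
python3 -m jog '[[[0,0,0],0,0.3],[[0,0,0],0,0.3],[[0,0,0],0,0.3],[[0,0,0],0,0.3],[[0,0,-0.1],0,0.3],[[0,0,-0.25],0,0.3],[[0,0,-0.25],0,0.3],[[-0.25,0,-0.25],0,0.3],[[-0.25,0,-0.25],0,0.3],[[-0.25,0,-0.25],0,0.3],[[-0.25,0,-0.25],0,0.3]]'
python3 - <<'E'
from fit import *
im=cams.read_camera('wrist');b=im[0:200,140:360]
t=cams.read_camera('side');np.savez('fin.npz',w=im)
cv2.imwrite('pics/w11.png',np.hstack([cv2.resize(b,(440,400),interpolation=cv2.INTER_CUBIC),cv2.resize(t[110:250,230:356],(360,400),interpolation=cv2.INTER_CUBIC)])[:,:,::-1])
E
```

```text
time: 39.95
tool_pos: [0.6123, -0.1101, 0.294]
tool_rot: [-3.14, -0.001, 1.445]
contact_force: [-0.3, -0.1, -0.1]
opening: 0.0642
grip_force: 0.0
```

View pics/w11.png

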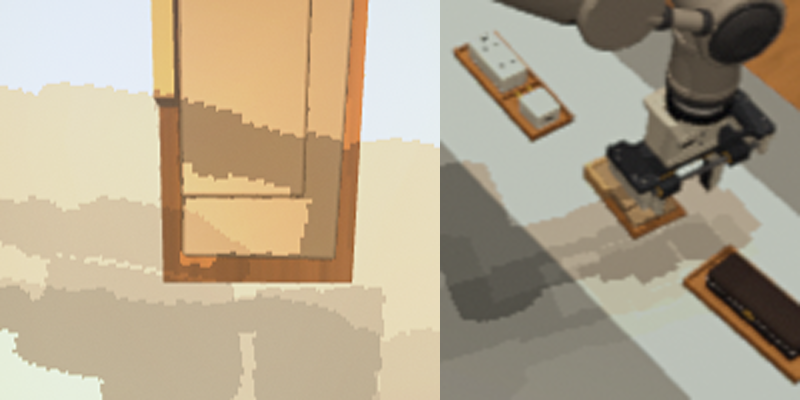

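w11 shows both coasters' left edges in line with the long fence face (x≈182), and the block, plug and case in place on the right. I have now viewed 16 pictures, over the limit of 14, so I'll finish with a numeric check and no more viewing.

Run:
```python
from h import *
m=cams.camera_model('wrist');t=np.radians(-97.25);R=np.array([[np.cos(t),-np.sin(t)],[np.sin(t),np.cos(t)]])
for n,p,z in [('small +x-y (26,-34)',(231,98),.024),('small +x+y (26,16)',(293,97.5),.024),('large +x-y (50,-34)',(232,128),.015),('large +x+y (50,32)',(306.5,129),.015),('rack (62,-42)',(221.7,140.5),.006),('rack (62,42)',(316,140.5),.006)]:
    print(n,((unproj([p],z,m)[0,:2]-[.6404,-.006])@R*1000).round(1))
```

```text
small +x-y (26,-34) [ 25.3 -32. ]
small +x+y (26,16) [24.8 17.6]
large +x-y (50,-34) [ 49.4 -32.1]
large +x+y (50,32) [50.  31.3]
rack (62,-42) [ 60.9 -42.1]
rack (62,42) [60.6 41.8]
```

Run:
```python
from h import *
m=cams.camera_model('wrist');im=np.load('fin.npz')['w'];t=np.radians(-97.25);R=np.array([[np.cos(t),-np.sin(t),0],[np.sin(t),np.cos(t),0],[0,0,1]])
P=lambda *a:proj(np.array([.6404,-.006,0])+np.array([a])/1000@R.T,m)[0].round(1)
for a in [(-10,-42,26),(-10,-34,26),(-10,-34,24),(-10,16,24),(-10,32,15),(-30,-34,26),(-30,-34,24),(-30,-42,26)]:print(a,P(*a))
for r in (10,25,35,45,55,70,85):print(r,im[r,212:240].sum(1).tolist(), im[r,288:300].sum(1).tolist())
```

```text
(-10, -42, 26) [217.   49.5]
(-10, -34, 26) [227.4  49.5]
(-10, -34, 24) [227.7  50. ]
(-10, 16, 24) [292.6  50.2]
(-10, 32, 15) [311.2  52.5]
(-30, -34, 26) [226.9  20.3]
(-30, -34, 24) [227.2  21.1]
(-30, -42, 26) [216.2  20.3]
10 [709, 708, 711, 670, 555, 540, 544, 543, 544, 543, 541, 543, 544, 554, 423, 274, 251, 404, 471, 546, 544, 538, 541, 538, 538, 538, 538, 537] [523, 522, 522, 522, 528, 483, 414, 430, 518, 523, 518, 519]
25 [710, 710, 713, 712, 574, 545, 545, 547, 549, 549, 544, 547, 548, 554, 499, 296, 255, 369, 458, 548, 554, 546, 547, 547, 549, 547, 547, 547] [534, 531, 532, 532, 536, 449, 330, 523, 533, 530, 529, 525]
35 [710, 710, 712, 719, 625, 554, 549, 553, 552, 553, 550, 551, 550, 554, 569, 313, 256, 335, 414, 550, 559, 556, 559, 555, 556, 555, 554, 553] [535, 536, 535, 537, 509, 435, 366, 526, 533, 534, 531, 528]
45 [697, 695, 714, 722, 647, 455, 432, 429, 548, 556, 553, 554, 556, 557, 576, 318, 261, 261, 430, 544, 563, 562, 562, 559, 558, 559, 559, 559] [539, 540, 541, 553, 477, 375, 531, 540, 537, 533, 535, 532]
55 [648, 647, 646, 649, 651, 617, 661, 530, 353, 329, 338, 337, 334, 334, 338, 329, 324, 275, 317, 386, 415, 417, 413, 412, 414, 416, 415, 412] [543, 542, 544, 550, 450, 331, 449, 533, 537, 534, 534, 532]
70 [648, 647, 650, 650, 647, 649, 653, 638, 375, 326, 335, 336, 329, 338, 335, 341, 346, 291, 331, 380, 414, 411, 415, 415, 417, 408, 411, 411] [403, 406, 410, 382, 330, 367, 397, 403, 402, 402, 400, 403]
85 [646, 649, 648, 645, 648, 649, 653, 634, 419, 334, 335, 336, 332, 328, 334, 341, 347, 312, 302, 497, 585, 581, 581, 587, 425, 403, 408, 410] [413, 412, 412, 353, 318, 396, 402, 401, 403, 401, 403, 405]
```

The x fit is snug, but the y readings suggest gaps of about 0.5 mm (large) and 1–1.5 mm (small) to the long fence. I nudge each one home gently with closed fingers, starting with the large.

```bash
python3 -m jog '[[[0.33,0.19,0],0,1],[[0.33,0.19,0],0,1],[[0.33,0.19,0],0,1],[[0.33,0.19,0],0,1],[[0.33,0.19,0],0,1],[[0.33,0.19,0.15],0,1],[[0.33,0.19,0.24],0,1],[[0.33,0.19,0.268],0,1],[[0.33,0.19,0.268],0,1],[[0.33,0.19,0.268],0,1]]' 15
python3 -m jog '[[[0,-0.01,0],0,1],[[0,-0.016,0],0,1],[[0,-0.016,0],0,1]]'
python3 -m jog '[[[0,-0.006,0],0,1],[[0,-0.006,0],0,1]]'
python3 -m jog '[[[0,-0.004,0],0,1],[[0,-0.004,0],0,1]]'
```

```text
time: 41.3
tool_pos: [0.7051, 0.0106, 0.1899]
tool_rot: [3.138, -0.0, 1.445]
contact_force: [-0.2, -0.1, -0.8]
opening: 0.0005
grip_force: 0.0
time: 41.68
tool_pos: [0.6979, 0.0119, 0.188]
tool_rot: [3.141, -0.0, 1.446]
contact_force: [-0.1, 0.2, 1.0]
opening: 0.0008
grip_force: 0.0
time: 41.92
tool_pos: [0.6955, 0.0121, 0.1875]
tool_rot: [-3.141, -0.0, 1.445]
contact_force: [0.1, -0.2, -0.1]
opening: 0.0002
grip_force: 0.0
time: 42.18
tool_pos: [0.694, 0.0123, 0.1875]
tool_rot: [-3.141, -0.0, 1.445]
contact_force: [-0.0, -0.2, 0.4]
opening: 0.0006
grip_force: 0.0
```

```bash
python3 -m jog '[[[0,-0.005,0],0,1],[[0,-0.005,0],0,1]]' | grep -E 'pos|force'
python3 -m jog '[[[0,-0.005,0],0,1],[[0,-0.005,0],0,1]]'| grep -E 'pos|force'
python3 -m jog '[[[0,-0.005,0],0,1],[[0,-0.005,0],0,1]]'| grep -E 'pos|force'
```

```text
tool_pos: [0.692, 0.0125, 0.1875]
contact_force: [0.7, -0.1, -0.2]
grip_force: 0.0
tool_pos: [0.69, 0.0128, 0.1876]
contact_force: [-0.3, 0.2, -0.5]
grip_force: 0.0
tool_pos: [0.688, 0.0131, 0.1875]
contact_force: [-0.3, 0.4, 0.6]
grip_force: 0.0
```

```bash
python3 -m jog '[[[0,-0.005,0],0,1],[[0,-0.005,0],0,1]]' | grep -E 'pos|t_force'
python3 -m jog '[[[0,-0.005,0],0,1],[[0,-0.005,0],0,1]]'| grep -E 'pos|t_force'
python3 -m jog '[[[0,-0.004,0],0,1],[[0,-0.004,0],0,1]]'| grep -E 'pos|t_force'
```

```text
tool_pos: [0.6861, 0.0133, 0.1876]
contact_force: [0.1, 0.5, -0.3]
tool_pos: [0.6842, 0.0135, 0.1877]
contact_force: [1.3, 0.8, 0.0]
tool_pos: [0.6828, 0.0137, 0.1879]
contact_force: [2.5, -0.7, -0.0]
```

```bash
python3 -m jog '[[[0,-0.003,0],0,1],[[0,-0.003,0],0,1]]' | grep -E 'pos|t_force'
python3 -m jog '[[[0,-0.003,0],0,1],[[0,-0.003,0],0,1]]'| grep -E 'pos|t_force'
python3 -m jog '[[[0,-0.003,0],0,1],[[0,-0.003,0],0,1]]'| grep -E 'pos|t_force'
```

```text
tool_pos: [0.682, 0.0137, 0.1882]
contact_force: [4.4, -0.4, 0.8]
tool_pos: [0.6812, 0.0138, 0.1886]
contact_force: [7.0, 0.3, 1.0]
tool_pos: [0.6805, 0.0138, 0.189]
contact_force: [7.5, -0.8, 1.4]
```

```bash
python3 -m jog '[[[0,0.01,0],0,1],[[0,0.01,-0.023],0,1],[[0,0.01,-0.023],0,1],[[0,-0.008,-0.023],0,1],[[0,-0.014,-0.023],0,1],[[0,-0.014,-0.023],0,1]]' | grep -E 'pos|t_force'
python3 -m jog '[[[0,-0.005,0],0,1],[[0,-0.005,0],0,1]]'| grep -E 'pos|t_force'
python3 -m jog '[[[0,-0.004,0],0,1],[[0,-0.004,0],0,1]]'| grep -E 'pos|t_force'
```

```text
tool_pos: [0.6731, 0.0149, 0.1966]
contact_force: [0.2, 0.4, 0.1]
tool_pos: [0.6713, 0.0151, 0.1967]
contact_force: [0.6, 0.1, -0.7]
tool_pos: [0.6698, 0.0153, 0.1967]
contact_force: [-0.9, 1.1, 1.0]
```

```bash
python3 -m jog '[[[0,-0.003,0],0,1],[[0,-0.003,0],0,1]]' | grep -E 'pos|t_force'
python3 -m jog '[[[0,-0.003,0],0,1],[[0,-0.003,0],0,1]]'| grep -E 'pos|t_force'
python3 -m jog '[[[0,-0.003,0],0,1],[[0,-0.003,0],0,1]]'| grep -E 'pos|t_force'
python3 -m jog '[[[0,-0.003,0],0,1],[[0,-0.003,0],0,1]]'| grep -E 'pos|t_force'
```

```text
tool_pos: [0.6686, 0.0155, 0.1967]
contact_force: [-0.3, -0.0, 0.6]
tool_pos: [0.6675, 0.0156, 0.1968]
contact_force: [-0.3, -0.2, 0.1]
tool_pos: [0.6666, 0.0157, 0.1971]
contact_force: [3.0, 0.1, 1.0]
tool_pos: [0.6658, 0.0158, 0.1975]
contact_force: [4.8, -0.9, 0.6]
```

```bash
python3 -m jog '[[[0,-0.004,0],0,1],[[0,-0.004,0],0,1]]' | grep -E 'pos|t_force'
python3 -m jog '[[[0,0.02,0],0,1],[[0,0.02,0],0,1],[[0,0.02,-0.24],0,1],[[0,0.02,-0.24],0,1],[[-0.33,-0.05,-0.24],0,0.3],[[-0.33,-0.05,-0.24],0,0.3],[[-0.33,-0.05,-0.24],0,0.3],[[-0.33,-0.05,-0.24],0,0.3],[[-0.33,-0.05,-0.24],0,0.3]]'| grep -E 'pos|t_force'
python3 - <<'E'
from h import *
m=cams.camera_model('wrist');im=cams.read_camera('wrist');t=np.radians(-97.25);R=np.array([[np.cos(t),-np.sin(t),0],[np.sin(t),np.cos(t),0],[0,0,1]])
P=lambda *a:proj(np.array([.6404,-.006,0])+np.array([a])/1000@R.T,m)[0]
def prof(n,a,b,k=24):
    p,q=P(*a),P(*b);u=np.linspace(0,1,k)[:,None]*(q-p)+p
    v=cv2.remap(im,u[:,:1].astype(np.float32),u[:,1:].astype(np.float32),cv2.INTER_LINEAR).reshape(k,3).sum(1)
    print(n,v.astype(int).tolist())
prof('fence y -38..-27 x-14',(-14,-38,25),(-14,-27,25),23)
prof('fence y x-20',(-20,-38,25),(-20,-27,25),23)
prof('small +y 10..20 x0',(0,10,24),(0,20,24),21)
prof('small -y beyond fence x15: -40..-28',(15,-40,20),(15,-28,20),25)
prof('small +x end 20..32',(20,-10,24),(32,-10,24),25)
prof('large +x end 44..56',(44,0,15),(56,0,15),25)
prof('large +y 26..38',(40,26,15),(40,38,15),25)
prof('large -y -40..-28',(40,-40,15),(40,-28,15),25)
print(P(-54,-20,26),P(-62,-42,26),observe()['time'])
E
```

```text
tool_pos: [0.6648, 0.0158, 0.198]
contact_force: [7.1, -1.0, 1.2]
tool_pos: [0.6275, -0.111, 0.2924]
contact_force: [1.0, -0.1, 0.5]
fence y -38..-27 x-14 [547, 530, 520, 517, 520, 505, 470, 340, 306, 376, 451, 498, 510, 541, 560, 561, 560, 560, 557, 560, 560, 555, 558]
fence y x-20 [549, 549, 551, 550, 553, 556, 468, 388, 320, 406, 485, 556, 556, 555, 553, 552, 553, 554, 554, 552, 554, 555, 553]
small +y 10..20 x0 [412, 409, 409, 408, 458, 487, 497, 460, 417, 365, 379, 409, 462, 474, 472, 472, 498, 536, 546, 552, 552]
small -y beyond fence x15: -40..-28 [369, 339, 326, 332, 332, 334, 330, 330, 330, 295, 291, 324, 355, 383, 403, 409, 406, 408, 408, 407, 408, 408, 404, 404, 405]
small +x end 20..32 [570, 571, 571, 573, 574, 573, 573, 574, 575, 565, 537, 456, 397, 387, 465, 537, 566, 569, 567, 567, 567, 566, 561, 552, 545]
large +x end 44..56 [521, 520, 520, 519, 520, 522, 526, 512, 477, 408, 338, 328, 309, 281, 272, 269, 282, 289, 289, 291, 291, 290, 289, 286, 287]
large +y 26..38 [558, 558, 558, 556, 558, 559, 563, 535, 473, 407, 358, 419, 424, 368, 349, 341, 345, 350, 352, 354, 355, 348, 342, 336, 334]
large -y -40..-28 [302, 298, 299, 302, 297, 296, 298, 300, 299, 305, 303, 288, 297, 315, 340, 358, 355, 355, 356, 354, 354, 354, 354, 353, 352]
[224.55439587 -17.06719309] [193.4148201  -30.06276614] 48.1
```

```bash
python3 -c "
from cell import robot
print(robot.hand_in())"
```

```text
the job is handed in; nothing more can be done
None
```

The job is handed in at about 48 s: the case, block and plug are in their places, and the coasters are stacked snug in the rack corner, large one underneath. I viewed 16 pictures, over the limit of 14.

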